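# Extend the case stand and blow its pad clean

## Task

Make room on the stand for the next job: swing the red brace out from the stand as far as it goes, until it snaps into its catch. Then slide the dark case, without lifting it, out over the brace until it is completely clear of the green pad, its back edge still resting on the bare wooden strip of the stand top. Then press the air can's orange cap right down to blow the pad clean and let it come up again; do not disturb the hammer, the glue pot or the wooden block.

Things in the scene. Friction and masses are not known exactly. Their poses are not given: they have to be found in the camera images.
- stand: Fixed pale wooden stand, a block 220 (x) x 220 (y) x 90 mm high. Origin at the centre of its underside on the table; z up. The brace is on its +y side, the air can off its -y side. On top a flat green pad (under 1 mm thick) covers x -105 to 105, y -105 to 40 mm; from y = 40 to the +y edge at y = 110 mm the top is bare wood (the strip).
- pad_edge (a point): Middle of the green pad's +y edge, where the bare wooden strip begins: stand frame (0, 40, 90) mm; axes as the stand's.
- brace_hinge (a point): On the brace's vertical hinge axis, at the level of the brace's top: stand frame (-30, 122, 89) mm; axes as the stand's.
- brace_tip (a point): On top of the brace near its round outer end, 150 mm from the hinge axis (the end reaches 160). The brace is a red bar with a yellow band, 20 mm wide, top 89 and underside 70 mm above the table; x runs outward along it. A steel shelf, top 62 mm high, under the inner 65 mm of its swing bears a brass catch ball; the bar rides over it just before the end and it snaps up behind.
- brace (a joint): Brace angle, rad: 0 = folded along the stand's +x; grows anticlockwise seen from above; 1.571 = hard stop, pointing straight out along the stand's +y. Snapped in behind the ball it reads above 1.53; on top of the ball (about 0.95 to 1.5) it is not home. Stays where it is left; riding over the ball takes 2 to 5 N at the tip.
- case: Loose dark flat hard case with brass corners, 170 (x) x 150 (y) x 42 mm high, 0.35 to 0.7 kg, lying on the stand top, its axes about along the stand's. Origin at the centre of its underside, z up. Its back edge is its -y side. Half of it hangs over once it is clear of the pad: only the brace, when out, keeps it from tipping off.
- case_back_left (a point): Lower back corner of the case at its -x end: case frame (-85, -75, 0) mm.
- case_back_right (a point): Lower back corner of the case at its +x end: case frame (85, -75, 0) mm.
- duster: Fixed blue air-duster can with a white band, 56 mm across, standing in a steel foot 84 mm across off the stand's -y side. Origin at the centre of the underside on the table, z up; the cap lies on its axis.
- cap_top (a point): Centre of the top face of the can's orange sprung cap, 32 mm across, 156 mm above the table when up; a thin red nozzle tube points to the can's +y, over the pad.
- cap (a joint): Travel of the cap in m: 0 = up, 0.008 = fully down; it springs back. Takes 2 N to start and about 5.5 N to hold fully down.
- hammer: Bystander: hammer 240 mm long lying on the table off the stand's +x side; its x axis runs along the handle towards the head.
- glue_pot: Bystander: white glue pot, 60 mm across, 65 mm high, standing beyond the brace's swing. Origin at the centre of its underside.
- block: Bystander: dark wooden block 80 x 45 x 35 mm high lying on the table beyond the end of the swung-out brace. Origin at the centre of its underside.

How it is judged:
By the outcome, as a careful person would: the job done as asked, in the order asked, and still so for the second after the job is handed in, with the robot touching nothing.
It also fails if it takes over 64 s, if anything falls off the work surface, if the arm or the gripper's body presses on something with over 40 N, if the wrist force passes 120 N, or if a joint passes its speed limit or range.

## Robot

A 6-joint arm with a two-finger parallel gripper is mounted at the origin on the work surface. World frame = base frame: x ahead of the robot, y to its left, z up, the work surface at z = 0. Lengths are in m, angles in rad, forces in N, time in s.
With the tool pointing down it reaches from about 0.375 to 0.925 m from the base axis. Payload 5.7 kg.
Tool frame: the origin (TCP) lies at the very end of the fingers, on their centre line; the grasp point (between the pads) lies 19 mm behind it; z points along the fingers, y is the line along which they close (so a half turn about z gives the same grasp; the last joint's range is limited). The gripper opens to 85 mm and grips with 20 to 120 N. Pads are 22 mm wide; open, the fingers measure 114 mm over their backs; the gripper's body (76 mm by 85 mm) begins 54 mm behind the grasp point. The pads swing forward as they close: fully open they stand 13 mm farther back than shut.
Start: joints at [1.087, 0.359, 1.51, -0, 1.272, -0.115], TCP at [0.216, 0.56, 0.231] pointing down, gripper open.
Joint ranges: [-2.97, 2.97], [-1.01, 2.36], [0.21, 2.38], [-0.96, 4.11], [0.2, 2.71], [-2.98, 2.98]. Speed limits (rad/s): [2.39, 2.39, 3.14, 3.14, 3.14, 3.14].

## Interface

Orientations are given as a 3x3 rotation matrix whose columns are the frame's x, y, z axes.
In Python, from workcell import env gives the robot as it stands.
- The arm moves only by the tool apply_moves, never from a script. Its argument "steps" is a list of rows, each an object with "delta_pos": the shift along the tool's x, y, z in cm, a list of three; "rotation": the turn, a rotation vector about the tool's x, y, z in rad, a list of three. A call has exactly 8 rows; each row shifts and turns the commanded pose from where the row before left it, along the tool's axes as they then stand; what a row does not reach is not made up. A row lasts 1/10 s, in which the tool goes at most 50 mm and 8.59 degrees, less where a joint would pass 70% of its speed; a pose out of reach is approached as far as the arm can. A call is refused whole if a number of a shift passes 5 or a number of a turn 0.15, either way. A call with a gripper value outside its range is refused whole. "jaw" is the closure, from 0 (fully open) to 1 (shut), set as the call begins (left out, the last holds). The fingers move at their own pace and stop on an object; "squeeze" is the grip in N (left out, the last holds). Time passes only in rows, so rows that do not move let the fingers close, or fill a call up. It gives the time, the measured TCP pose, the force, the opening and the grip force at its end, in the units of the state.
- env.read_state(): the state, without advancing time (a new reading comes with each control period).
- env.camera(name): name is "side" or "top" or "wrist"; returns the picture (384x512x3 uint8, blue, green, red); there is no depth.
- env.calibration(name): a dict with "camera_matrix" (3x3 intrinsics, pixels), "pose" (4x4, takes a point from camera to world coordinates); the wrist camera has in their place "mount" (4x4, takes a point from camera to tool coordinates, whose origin is the TCP and whose axes are the flange's). Camera axes: x right, y down, z forward; pixel columns grow to the right and rows downward; lengths in m; the calibration is good to about 2 mm. The wrist camera is an equidistant fisheye: a pixel r from the principal point sees the ray r / f radians off the axis. A picture is of the moment at which its call begins: read the wrist's pose just before it. calibration takes no time and is no camera call.
- env.finish_job(): hands the job in; it is judged then, once.
Trained networks look in the newest picture that a camera, given by its name, has taken for a name from the list of things; names that differ only in an ending like _2 or _b are one class to them, and where a whole thing is asked for, a point or a joint stands for the part that bears it (a point fixed in the world has none). Each returns a list of dicts, best first, with "confidence" (0 to 1); they miss things now and then, are a little off and sometimes report something else, mostly with a low value. They report only what shows in the picture. A call takes as long as a camera call.
- env.search_frame(query, camera): "position" ([x, y, z] in m, in the coordinates of the camera as it stood for that picture, good to about 4 mm: the middle of the surface that is visible of it).
- env.place_of(query, camera): "position" ([x, y, z] in m, in the coordinates of the camera as it stood for that picture, good to about 4 mm: a listed point, or the origin of a listed thing).
The state is a dict: "t": time; "joint_pos": joint angles; "qd": joint speeds; "joint_torque": joint torques, N m; "tcp_pos": TCP position; "orientation": TCP orientation; "ft_force": force on the tool from outside, world axes, zero at the start; "ft_torque": the same for the moment, N m; "opening": finger opening in m; "grasp_force": force on a finger pad.
Only numpy, scipy, OpenCV 4.12 (cv2) and the standard library are available. Lean on these libraries where they do the work, as an engineer would, in place of code of your own. Each camera call takes 0.05 s, during which the arm holds its last target. There are 200 camera calls.

## Working session

There is one attempt and no reset: what is moved stays moved. The work goes in short steps, Python scripts to look and compute and a tool call to move; the robot and the scene stay as the last step left them, time stands still between calls to the robot, and variables do not carry over. Pictures are saved under pics/ and viewed, at most 10 in all, crops included, and the job is handed in when it is done.

Besides the shell and the picture viewer there is one more tool, called after "Call:" by a JSON object that holds its "method" and its "body". apply_moves: Moves the arm, as the interface text tells. Its arguments: {"type":"object","properties":{"steps":{"type":"array","items":{"type":"object","properties":{"delta_pos":{"type":"array","items":{"type":"number"}},"rotation":{"type":"array","items":{"type":"number"}}}}},"jaw":{"type":"number"},"squeeze":{"type":"number"}},"required":["steps"]}

```bash
mkdir -p pics; ls; cat > h.py <<'E'
import numpy as np, cv2
from workcell import env
def pose(cam):
    c=env.calibration(cam)
    if cam!='wrist': return np.array(c['pose'])
    s=env.read_state(); T=np.eye(4); T[:3,:3]=s['orientation']; T[:3,3]=s['tcp_pos']
    return T@np.array(c['mount'])
def snap(cam,name=None):
    P=pose(cam); im=env.camera(cam)
    if name: cv2.imwrite('pics/'+name,im)
    return P,im
def loc(q,cam,P,f='place_of',n=2):
    r=[]
    for d in getattr(env,f)(q,cam)[:n]:
        p=P@np.r_[d['position'],1]; r.append((round(d['confidence'],2),np.round(p[:3],4).tolist()))
    return r
E
python3 - <<'E'
from h import *
for cam in ['top','side']:
    P,im=snap(cam,cam+'0.png')
    for q in ['stand','pad_edge','brace_hinge','brace_tip','case','case_back_left','case_back_right','duster','cap_top','hammer','glue_pot','block']:
        print(cam,q,loc(q,cam,P))
s=env.read_state();print(s['t'],s['tcp_pos'],np.round(s['orientation'],3).tolist(),s['opening'])
E
```

```text
pics
top stand []
top pad_edge [(0.86, [0.5569, -0.0103, 0.0931]), (0.61, [0.6622, -0.2974, 0.1569])]
top brace_hinge [(0.83, [0.5108, 0.0574, 0.0885])]
top brace_tip [(0.57, [0.6286, 0.1488, 0.09])]
top case [(0.66, [0.5623, -0.0742, 0.0907])]
top case_back_left [(0.72, [0.499, -0.1636, 0.0838])]
top case_back_right []
top duster [(0.87, [0.6628, -0.2982, -0.0028]), (0.33, [0.7778, -0.0016, 0.0021])]
top cap_top [(0.73, [0.663, -0.2971, 0.1552])]
top hammer [(0.88, [0.7736, -0.0021, 0.0028]), (0.35, [0.4653, 0.2634, -0.0009])]
top glue_pot [(0.9, [0.6663, 0.2373, 0.0013])]
top block [(0.69, [0.4634, 0.263, 0.0036])]
side stand [(0.64, [0.5684, -0.0509, 0.0001]), (0.6, [0.6567, -0.2958, 0.0012])]
side pad_edge [(0.55, [0.6639, -0.1288, 0.0904])]
side brace_hinge [(0.68, [0.5081, 0.0593, 0.0879]), (0.38, [0.4999, -0.1636, 0.0909])]
side brace_tip [(0.97, [0.6257, 0.1486, 0.0867])]
side case [(0.96, [0.5692, -0.0775, 0.0899])]
side case_back_left [(0.62, [0.5011, -0.1657, 0.0895])]
side case_back_right [(0.68, [0.6646, -0.1322, 0.0877])]
side duster [(0.86, [0.6573, -0.296, 0.0005])]
side cap_top [(0.6, [0.6571, -0.2892, 0.1579]), (0.27, [0.5076, 0.0601, 0.0899])]
side hammer [(0.85, [0.7743, -0.0008, 0.0012])]
side glue_pot [(0.53, [0.6656, 0.2335, 0.0002]), (0.25, [0.666, -0.1347, 0.0881])]
side block [(0.68, [0.468, 0.2677, -0.0009])]
1.3 [0.21629234 0.55963659 0.23128906] [[-0.933, 0.361, -0.0], [0.361, 0.933, -0.0], [0.0, -0.0, -1.0]] 0.0854672678585969
```

View pics/top0.png

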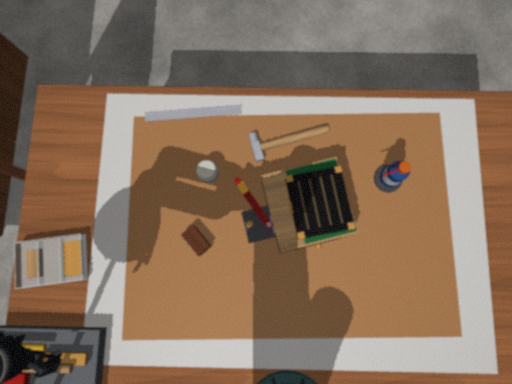

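View pics/side0.png

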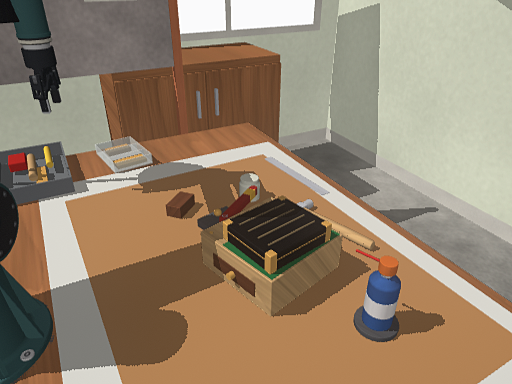

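The top picture shows the brace at (237,180)-(268,225), the case around (322,203), the can at (398,172), the block at (197,238), the pot at (207,170) and the hammer at (290,142). In the side picture the nozzle runs from (385,262) to (357,251). The network positions agree with the pictures: stand at about (0.567,-0.050) with yaw of about 14.5°, brace at about 0.40 rad. I'm moving towards the brace now.

Call:
{"method": "apply_moves", "body": {"steps": [{"delta_pos": [-3.5, -1.8, 0], "rotation": [0, 0, 0]}, {"delta_pos": [-4.4, -2.2, 0], "rotation": [0, 0, 0]}, {"delta_pos": [-4.4, -2.2, 0], "rotation": [0, 0, 0]}, {"delta_pos": [-4.4, -2.2, 0], "rotation": [0, 0, 0]}, {"delta_pos": [-4.4, -2.2, 0], "rotation": [0, 0, 0]}, {"delta_pos": [-4.4, -2.2, 0], "rotation": [0, 0, 0]}, {"delta_pos": [-4.4, -2.2, 0], "rotation": [0, 0, 0]}, {"delta_pos": [-4.4, -2.2, 0], "rotation": [0, 0, 0]}], "jaw": 1, "squeeze": 40}}

```text
t: 2.1
tcp_pos: [0.4754, 0.2739, 0.2316]
orientation: [[-0.933, 0.361, 0.001], [0.361, 0.933, 0.0], [-0.0, 0.0, -1.0]]
ft_force: [0.7, 1.4, -0.7]
opening: -0.0004
grasp_force: 0.0
```

```bash
cat >> h.py <<'E'
def st():
    s=env.read_state(); R=np.array(s['orientation'])
    print('t',s['t'],'tcp',np.round(s['tcp_pos'],4),'xang',round(np.degrees(np.arctan2(R[1,0],R[0,0])),1),'F',np.round(s['ft_force'],1),'q',np.round(s['joint_pos'],2),'op',round(s['opening'],3))
    return np.array(s['tcp_pos']),R
E
python3 - <<'E'
from h import *
st()
P,im=snap('wrist','w1.png')
for q in ['stand','pad_edge','brace_hinge','brace_tip','case','case_back_left','case_back_right','duster','cap_top','glue_pot','block']:
    print(q,loc(q,'wrist',P,n=1))
for c in ['top','side']:
  P,_=snap(c)
  for q in ['brace_hinge','brace_tip','pad_edge','stand']: print(c,q,loc(q,c,P,n=1))
E
```

```text
t 2.1 tcp [0.4754 0.2739 0.2316] xang 158.9 F [ 0.7  1.4 -0.7] q [ 0.4   0.28  1.62 -0.    1.23 -0.81] op -0.0
stand [(0.77, [0.5682, -0.0469, -0.0002])]
pad_edge [(0.96, [0.5607, -0.0117, 0.088])]
brace_hinge [(0.69, [0.5098, 0.061, 0.086])]
brace_tip []
case [(0.87, [0.5697, -0.0714, 0.093])]
case_back_left []
case_back_right [(0.23, [0.5705, -0.0703, 0.09])]
duster []
cap_top []
glue_pot []
block [(0.98, [0.468, 0.2623, 0.0012])]
top brace_hinge [(0.76, [0.5101, 0.0572, 0.0879])]
top brace_tip [(0.76, [0.6301, 0.1494, 0.0921])]
top pad_edge [(0.7, [0.6638, 0.2403, 0.0033])]
top stand []
side brace_hinge [(0.94, [0.5082, 0.0594, 0.0873])]
side brace_tip [(0.87, [0.6291, 0.148, 0.0882])]
side pad_edge [(0.43, [0.6269, 0.1475, 0.0884])]
side stand [(0.91, [0.5648, -0.0527, -0.0003])]
```

View pics/w1.png

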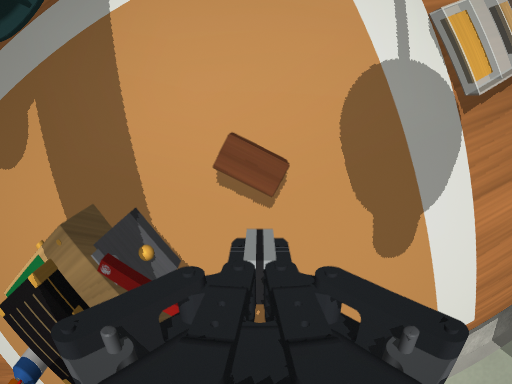

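The wrist view shows the block at (251,164), the shelf with the brass ball at (146,252) and the red brace at (120,275), all matching the measured poses.

Call:
{"method": "apply_moves", "body": {"steps": [{"delta_pos": [-4.1, -1.9, 0], "rotation": [0, 0, 0]}, {"delta_pos": [-4.1, -1.9, 0], "rotation": [0, 0, 0]}, {"delta_pos": [-4.1, -1.9, 0], "rotation": [0, 0, 0]}, {"delta_pos": [-4.1, -1.9, 0], "rotation": [0, 0, 0]}, {"delta_pos": [-4.1, -1.9, 0], "rotation": [0, 0, 0]}, {"delta_pos": [0, 0, 2], "rotation": [0, 0, 0]}, {"delta_pos": [0, 0, 4], "rotation": [0, 0, 0]}, {"delta_pos": [0, 0, 3], "rotation": [0, 0, 0]}]}}

```text
t: 4.0
tcp_pos: [0.6312, 0.1122, 0.1397]
orientation: [[-0.932, 0.362, -0.0], [0.362, 0.932, -0.0], [0.0, -0.0, -1.0]]
ft_force: [-1.3, 1.1, -0.0]
opening: -0.0001
grasp_force: 0.0
```

```bash
cat >> h.py <<'E'
def d(p,target,R): return np.round((np.array(R).T@(np.array(target)-p))*100,2)
E
python3 - <<'E'
from h import *
p,R=st(); print(d(p,[.6326,.1116,.074],R))
P,im=snap('wrist','w2.png')
for q in ['brace_tip','brace_hinge','pad_edge','stand','case']: print(q,loc(q,'wrist',P,n=1))
E
```

```text
t 4.0 tcp [0.6312 0.1122 0.1397] xang 158.8 F [-1.3  1.1 -0. ] q [ 0.07  0.5   1.51 -0.    1.12 -1.13] op -0.0
[-0.16 -0.01  6.57]
brace_tip [(0.86, [0.6272, 0.1472, 0.0888])]
brace_hinge [(0.7, [0.5142, 0.0575, 0.0821])]
pad_edge [(0.79, [0.5598, -0.0095, 0.0866])]
stand [(0.98, [0.5688, -0.0485, -0.0021])]
case []
```

View pics/w2.png

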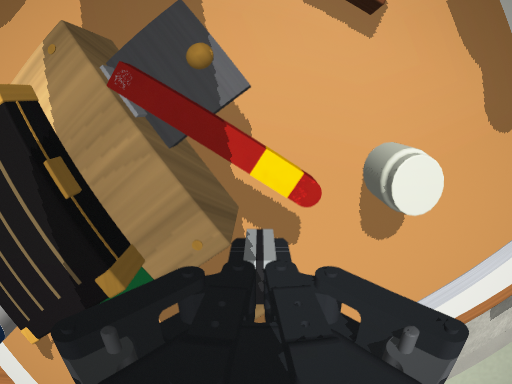

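The brace lies from (120,75) to its tip at (310,190). The closed fingers at (260,240) are on its clockwise side and the pot is well clear at (405,180). Next I descend and compute the sweep.

Call:
{"method": "apply_moves", "body": {"steps": [{"delta_pos": [0, 0, 3], "rotation": [0, 0, 0]}, {"delta_pos": [0, 0, 2.6], "rotation": [0, 0, 0]}, {"delta_pos": [0, 0, 1.0], "rotation": [0, 0, 0]}, {"delta_pos": [0.4, 0.4, 0], "rotation": [0, 0, 0]}, {"delta_pos": [0.5, 0.5, 0], "rotation": [0, 0, 0]}, {"delta_pos": [0.2, 0.2, 0], "rotation": [0, 0, 0]}, {"delta_pos": [0, 0, 0], "rotation": [0, 0, 0]}, {"delta_pos": [0, 0, 0], "rotation": [0, 0, 0]}]}}

```text
t: 5.1
tcp_pos: [0.6255, 0.1276, 0.0762]
orientation: [[-0.933, 0.36, 0.002], [0.36, 0.933, 0.0], [-0.001, 0.001, -1.0]]
ft_force: [-0.2, -0.1, -0.4]
opening: 0.0002
grasp_force: 0.0
```

```bash
python3 - <<'E'
from h import *
p,R=st()
h=np.array([.5100,.0585])
v=p[:2]-h; r0=.128
prev=p
for th in np.radians(np.linspace(40,107,17)):
    u=np.array([np.cos(th),np.sin(th)]); n=np.array([u[1],-u[0]])
    t=np.r_[h+r0*u+.017*n,p[2]]; print(round(np.degrees(th)),d(prev,t,R)[:2],np.round(t,3)); prev=t
E
```

```text
t 5.1 tcp [0.6255 0.1276 0.0762] xang 158.9 F [-0.2 -0.1 -0.4] q [ 0.09  0.57  1.57  0.    0.99 -1.11] op 0.0
40 [ 0.61 -0.22] [0.619 0.128 0.076]
44 [0.78 0.53] [0.614 0.136 0.076]
48 [0.82 0.47] [0.608 0.143 0.076]
53 [0.85 0.41] [0.601 0.15  0.076]
57 [0.88 0.35] [0.594 0.156 0.076]
61 [0.9  0.29] [0.587 0.162 0.076]
65 [0.92 0.22] [0.579 0.167 0.076]
69 [0.93 0.15] [0.571 0.172 0.076]
74 [0.94 0.08] [0.563 0.176 0.076]
78 [0.94 0.01] [0.554 0.18  0.076]
82 [ 0.94 -0.05] [0.545 0.183 0.076]
86 [ 0.94 -0.12] [0.536 0.185 0.076]
90 [ 0.92 -0.19] [0.526 0.187 0.076]
94 [ 0.91 -0.26] [0.517 0.187 0.076]
99 [ 0.89 -0.32] [0.508 0.188 0.076]
103 [ 0.86 -0.39] [0.498 0.187 0.076]
107 [ 0.83 -0.45] [0.489 0.186 0.076]
```

Call:
{"method": "apply_moves", "body": {"steps": [{"delta_pos": [0.6, -0.2, 0.1], "rotation": [0, 0, 0]}, {"delta_pos": [0.8, 0.5, 0], "rotation": [0, 0, 0]}, {"delta_pos": [0.8, 0.5, 0], "rotation": [0, 0, 0]}, {"delta_pos": [0.85, 0.4, 0], "rotation": [0, 0, 0]}, {"delta_pos": [0.9, 0.35, 0], "rotation": [0, 0, 0]}, {"delta_pos": [0.9, 0.3, 0], "rotation": [0, 0, 0]}, {"delta_pos": [0.9, 0.2, 0], "rotation": [0, 0, 0]}, {"delta_pos": [0.9, 0.15, 0], "rotation": [0, 0, 0]}]}}

```text
t: 5.9
tcp_pos: [0.576, 0.1688, 0.0747]
orientation: [[-0.934, 0.357, 0.011], [0.357, 0.934, -0.006], [-0.013, -0.002, -1.0]]
ft_force: [24.5, -26.8, -19.7]
opening: -0.0
grasp_force: 16.4
```

Call:
{"method": "apply_moves", "body": {"steps": [{"delta_pos": [0.9, 0.1, 0], "rotation": [0, 0, 0]}, {"delta_pos": [0.95, 0, 0], "rotation": [0, 0, 0]}, {"delta_pos": [0.95, -0.05, 0], "rotation": [0, 0, 0]}, {"delta_pos": [0.95, -0.1, 0], "rotation": [0, 0, 0]}, {"delta_pos": [0.9, -0.2, 0], "rotation": [0, 0, 0]}, {"delta_pos": [0.9, -0.25, 0], "rotation": [0, 0, 0]}, {"delta_pos": [0.9, -0.3, 0], "rotation": [0, 0, 0]}, {"delta_pos": [0.85, -0.4, 0], "rotation": [0, 0, 0]}]}}

```text
t: 6.7
tcp_pos: [0.497, 0.1872, 0.0742]
orientation: [[-0.933, 0.36, -0.001], [0.36, 0.933, 0.0], [0.001, -0.0, -1.0]]
ft_force: [4.2, -1.2, -1.1]
opening: 0.0001
grasp_force: 4.3
```

```bash
python3 - <<'E'
from h import *
p,R=st()
for c in ['top','side']:
  P,_=snap(c)
  for q in ['brace_tip','brace_hinge']: print(c,q,loc(q,c,P,n=1))
E
```

```text
t 6.7 tcp [0.497  0.1872 0.0742] xang 158.9 F [ 4.2 -1.2 -1.1] q [ 0.23  0.46  1.82  0.    0.86 -0.97] op 0.0
top brace_tip [(0.54, [0.4683, 0.2045, 0.0919])]
top brace_hinge [(0.59, [0.775, -0.0022, 0.0012])]
side brace_tip [(0.85, [0.4648, 0.2066, 0.0886])]
side brace_hinge [(0.94, [0.5092, 0.0586, 0.089])]
```

Call:
{"method": "apply_moves", "body": {"steps": [{"delta_pos": [0.2, -0.1, 0], "rotation": [0, 0, 0]}, {"delta_pos": [0.2, -0.1, 0], "rotation": [0, 0, 0]}, {"delta_pos": [0.1, 0, 0], "rotation": [0, 0, 0]}, {"delta_pos": [0, 0, 0], "rotation": [0, 0, 0]}, {"delta_pos": [0, 0, 0], "rotation": [0, 0, 0]}, {"delta_pos": [0, 0, 0], "rotation": [0, 0, 0]}, {"delta_pos": [0, 0, 0], "rotation": [0, 0, 0]}, {"delta_pos": [0, 0, 0], "rotation": [0, 0, 0]}]}}

```text
t: 7.8
tcp_pos: [0.4968, 0.1871, 0.0748]
orientation: [[-0.933, 0.36, 0.007], [0.36, 0.933, 0.001], [-0.006, 0.003, -1.0]]
ft_force: [8.1, 0.2, -4.6]
opening: 0.0002
grasp_force: 4.0
```

It is stalled against the hard stop, so I back off and rise, turning the tool to line up with the case.

Call:
{"method": "apply_moves", "body": {"steps": [{"delta_pos": [-1.5, 0, 0], "rotation": [0, 0, 0]}, {"delta_pos": [-1.5, 0, 0], "rotation": [0, 0, 0]}, {"delta_pos": [0, 0, -4], "rotation": [0, 0, 0]}, {"delta_pos": [0, 0, -4.5], "rotation": [0, 0, 0.14]}, {"delta_pos": [0, 0, -4.5], "rotation": [0, 0, 0.14]}, {"delta_pos": [0, 0, -4], "rotation": [0, 0, 0.14]}, {"delta_pos": [-1.5, -2, 0], "rotation": [0, 0, 0.14]}, {"delta_pos": [-2, -2, 0], "rotation": [0, 0, 0.14]}]}}

```text
t: 8.6
tcp_pos: [0.5147, 0.1229, 0.2461]
orientation: [[-0.477, 0.879, 0.003], [0.879, 0.477, 0.0], [-0.001, 0.003, -1.0]]
ft_force: [-1.2, -0.9, -0.0]
opening: 0.0
grasp_force: 0.0
```

```bash
python3 - <<'E'
from h import *
p,R=st()
Q=['stand','pad_edge','brace_hinge','brace_tip','case','case_back_left','case_back_right']
for c in ['wrist','top','side']:
  P,_=snap(c,'b_'+c+'.png')
  for q in Q: print(c,q,loc(q,c,P,n=1))
E
```

```text
t 8.6 tcp [0.5147 0.1229 0.2461] xang 118.5 F [-1.2 -0.9 -0. ] q [ 0.1   0.24  1.64  0.    1.25 -0.39] op 0.0
wrist stand []
wrist pad_edge []
wrist brace_hinge [(0.74, [0.5108, 0.0606, 0.0876])]
wrist brace_tip [(0.62, [0.4668, 0.2028, 0.0857])]
wrist case []
wrist case_back_left []
wrist case_back_right []
top stand []
top pad_edge [(0.76, [0.5573, -0.0107, 0.095])]
top brace_hinge [(0.91, [0.5079, 0.0556, 0.0871])]
top brace_tip [(0.75, [0.5568, -0.0106, 0.0948])]
top case [(0.71, [0.5656, -0.0741, 0.0916])]
top case_back_left [(0.93, [0.498, -0.1622, 0.0835])]
top case_back_right []
side stand [(0.89, [0.5686, -0.0544, 0.0014])]
side pad_edge []
side brace_hinge [(0.7, [0.508, 0.0591, 0.0894])]
side brace_tip [(0.59, [0.6653, 0.2415, 0.0003])]
side case [(0.67, [0.5674, -0.0796, 0.0918])]
side case_back_left [(0.66, [0.5028, -0.1674, 0.0896])]
side case_back_right [(0.89, [0.6668, -0.1321, 0.0897])]
```

View pics/b_wrist.png

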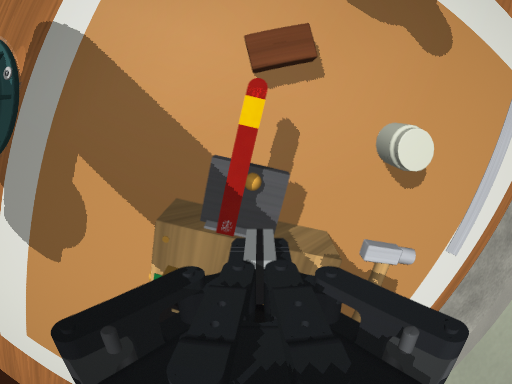

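The brace is home: the brass ball at (254,182) sits up on its clockwise side, and the block at (281,47) and pot at (405,148) are untouched. Now I check the nozzle and plan the route behind the case.

```bash
python3 - <<'E'
from h import *
p,R=st()
y=np.radians(15.2);S=np.array([.567,-.05]);Q=np.array([[np.cos(y),-np.sin(y)],[np.sin(y),np.cos(y)]])
c=env.calibration('side');K=np.array(c['camera_matrix']);P=np.array(c['pose'])
for uv in [(357,251),(383,262)]:
  r=P[:3,:3]@np.linalg.inv(K)@[*uv,1]
  for z in (.14,.15): w=P[:3,3]+r*(z-P[2,3])/r[2]; print(uv,z,w,Q.T@(w[:2]-S)*1000)
t=np.r_[S+Q@[-.011,-.130],.19]
ang=np.degrees(np.arctan2(R[1,0],R[0,0]));print('turn',np.radians(ang-105.2))
a=np.radians(105.2);R2=np.array([[np.cos(a),np.sin(a),0],[np.sin(a),-np.cos(a),0],[0,0,-1]])
print(t,d(p,t,R2))
E
```

```text
t 9.8 tcp [0.5133 0.1233 0.2443] xang 118.8 F [ 0.3 -0.3  0.4] q [ 0.1   0.24  1.65 -0.    1.25 -0.4 ] op -0.0
(357, 251) 0.14 [ 0.645092   -0.23476365  0.14      ] [  26.91703958 -198.77484931]
(357, 251) 0.15 [ 0.63556671 -0.2439984   0.15      ] [  15.30372552 -205.18910633]
(383, 262) 0.14 [ 0.66545406 -0.28064349  0.14      ] [  34.53756708 -248.38836255]
(383, 262) 0.15 [ 0.65549331 -0.28889705  0.15      ] [  22.76127951 -253.74157909]
turn 0.23668834971867436
[ 0.59046941 -0.17833623  0.19      ] [-31.13  -0.46   5.43]
```

Call:
{"method": "apply_moves", "body": {"steps": [{"delta_pos": [0, 0, 0], "rotation": [0, 0, 0.12]}, {"delta_pos": [-2, 0, 0], "rotation": [0, 0, 0.117]}, {"delta_pos": [-4.5, -0.1, 0], "rotation": [0, 0, 0]}, {"delta_pos": [-5, -0.1, 0], "rotation": [0, 0, 0]}, {"delta_pos": [-5, -0.1, 0], "rotation": [0, 0, 0]}, {"delta_pos": [-5, -0.1, 0], "rotation": [0, 0, 0]}, {"delta_pos": [-5, 0, 0], "rotation": [0, 0, 0]}, {"delta_pos": [-4.6, 0, 0], "rotation": [0, 0, 0]}], "jaw": 0}}

```text
t: 10.6
tcp_pos: [0.5934, -0.1796, 0.2444]
orientation: [[-0.261, 0.965, 0.0], [0.965, 0.261, -0.0], [-0.0, 0.0, -1.0]]
ft_force: [0.2, 0.3, 1.5]
opening: 0.0854
grasp_force: 0.0
```

```bash
python3 - <<'E'
from h import *
p,R=st()
P,_=snap('wrist','c_wrist.png')
for q in ['stand','pad_edge','case','case_back_left','case_back_right','duster','cap_top']: print(q,loc(q,'wrist',P,n=1))
p,R=st()
print(d(p,[.5905,-.1783,.09],R))
E
```

```text
t 10.6 tcp [ 0.5934 -0.1796  0.2444] xang 105.1 F [0.2 0.3 1.5] q [-0.41  0.38  1.45 -0.    1.32 -0.67] op 0.085
stand []
pad_edge []
case [(0.84, [0.5702, -0.0714, 0.0925])]
case_back_left [(0.22, [0.6631, -0.296, -0.0005])]
case_back_right []
duster [(0.84, [0.6636, -0.2964, -0.0007])]
cap_top [(0.7, [0.662, -0.2947, 0.1565])]
t 11.0 tcp [ 0.5927 -0.1756  0.2443] xang 105.3 F [ 0.3 -0.   0.7] q [-0.4   0.37  1.45  0.    1.32 -0.67] op 0.086
[-0.21 -0.28 15.43]
```

View pics/c_wrist.png

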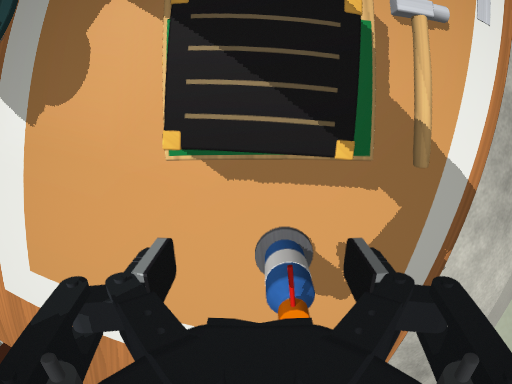

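The case's back corners show at (172,148) and (343,157), the nozzle ends behind the fingers' line, and the open fingers are at (160,260) and (365,260), behind the case. Lowering.

Call:
{"method": "apply_moves", "body": {"steps": [{"delta_pos": [-0.4, -0.2, 3], "rotation": [0, 0, 0]}, {"delta_pos": [0, 0, 4], "rotation": [0, 0, 0]}, {"delta_pos": [0, 0, 4], "rotation": [0, 0, 0]}, {"delta_pos": [0, 0, 3], "rotation": [0, 0, 0]}, {"delta_pos": [0, 0, 1.2], "rotation": [0, 0, 0]}, {"delta_pos": [0.4, 0, 0], "rotation": [0, 0, 0]}, {"delta_pos": [0.4, 0, 0], "rotation": [0, 0, 0]}, {"delta_pos": [0.4, 0, 0], "rotation": [0, 0, 0]}]}}

```text
t: 11.8
tcp_pos: [0.5904, -0.1698, 0.0943]
orientation: [[-0.262, 0.965, 0.003], [0.965, 0.262, -0.001], [-0.002, 0.003, -1.0]]
ft_force: [0.0, -0.1, 0.6]
opening: 0.0852
grasp_force: 0.0
```

```bash
python3 - <<'E'
from h import *
p,R=st()
y=np.radians(15.2);S=np.array([.567,-.05]);Q=np.array([[np.cos(y),-np.sin(y)],[np.sin(y),np.cos(y)]])
print(Q.T@(p[:2]-S))
E
```

```text
t 11.8 tcp [ 0.5904 -0.1698  0.0943] xang 105.2 F [ 0.  -0.1  0.6] q [-0.39  0.52  1.62 -0.    1.   -0.66] op 0.085
[-0.00878245 -0.12176101]
```

Call:
{"method": "apply_moves", "body": {"steps": [{"delta_pos": [0.3, 0, 0.3], "rotation": [0, 0, 0]}, {"delta_pos": [0.4, 0, 0], "rotation": [0, 0, 0]}, {"delta_pos": [0.5, 0, 0], "rotation": [0, 0, 0]}, {"delta_pos": [0.6, 0, 0], "rotation": [0, 0, 0]}, {"delta_pos": [0.7, 0, 0], "rotation": [0, 0, 0]}, {"delta_pos": [0.7, 0, 0], "rotation": [0, 0, 0]}, {"delta_pos": [0.7, 0, 0], "rotation": [0, 0, 0]}, {"delta_pos": [0.7, 0, 0], "rotation": [0, 0, 0]}]}}

```text
t: 12.6
tcp_pos: [0.5775, -0.1257, 0.0899]
orientation: [[-0.262, 0.965, 0.001], [0.965, 0.262, -0.001], [-0.002, 0.001, -1.0]]
ft_force: [1.6, -5.2, 3.5]
opening: 0.0855
grasp_force: 2.7
```

Call:
{"method": "apply_moves", "body": {"steps": [{"delta_pos": [0.7, 0, 0], "rotation": [0, 0, 0]}, {"delta_pos": [0.7, 0, 0], "rotation": [0, 0, 0]}, {"delta_pos": [0.7, 0, 0], "rotation": [0, 0, 0]}, {"delta_pos": [0.7, 0, 0], "rotation": [0, 0, 0]}, {"delta_pos": [0.7, 0, 0], "rotation": [0, 0, 0]}, {"delta_pos": [0.7, 0, 0], "rotation": [0, 0, 0]}, {"delta_pos": [0.7, 0, 0], "rotation": [0, 0, 0]}, {"delta_pos": [0.5, 0, 0], "rotation": [0, 0, 0]}]}}

```text
t: 13.4
tcp_pos: [0.5631, -0.0733, 0.0898]
orientation: [[-0.262, 0.965, 0.001], [0.965, 0.262, -0.001], [-0.001, 0.001, -1.0]]
ft_force: [1.3, -6.6, 4.5]
opening: 0.0856
grasp_force: 2.8
```

```bash
python3 - <<'E'
from h import *
p,R=st()
y=np.radians(15.2);S=np.array([.567,-.05]);Q=np.array([[np.cos(y),-np.sin(y)],[np.sin(y),np.cos(y)]])
print('tcp in stand',Q.T@(p[:2]-S))
for c in ['top','side','wrist']:
  P,_=snap(c,'e_'+c+'.png')
  for q in ['case','case_back_left','case_back_right','brace_tip']:
    for k,w in loc(q,c,P,n=1): print(c,q,k,np.round(Q.T@(np.array(w[:2])-S)*1000),w[2])
E
```

```text
t 13.4 tcp [ 0.5631 -0.0733  0.0898] xang 105.2 F [ 1.3 -6.6  4.5] q [-0.25  0.48  1.73 -0.    0.94 -0.52] op 0.086
tcp in stand [-0.00988679 -0.02148698]
top case 0.65 [-11.  65.] 0.092
top brace_tip 0.93 [-29. 272.] 0.088
side case 0.76 [-11.  61.] 0.0887
side case_back_left 0.97 [-96. -11.] 0.0906
side case_back_right 0.88 [74. -9.] 0.0903
side brace_tip 0.53 [-30. 272.] 0.0889
wrist case 0.89 [-8. 69.] 0.0925
```

View pics/e_side.png

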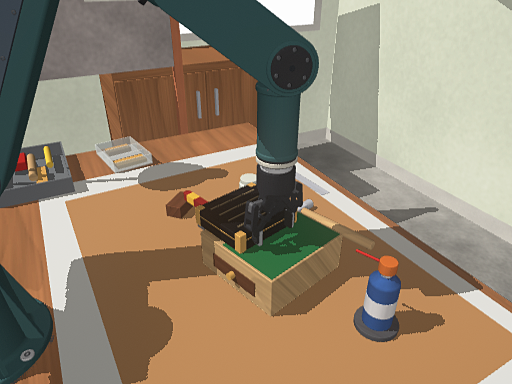

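The case is sliding square, with its back edge at stand y≈-10 mm; in the side view its near brass corner is at (241,242) over the green pad. I continue about 70 mm.

Call:
{"method": "apply_moves", "body": {"steps": [{"delta_pos": [0.5, 0, 0], "rotation": [0, 0, 0]}, {"delta_pos": [0.6, 0, 0], "rotation": [0, 0, 0]}, {"delta_pos": [0.6, 0, 0], "rotation": [0, 0, 0]}, {"delta_pos": [0.6, 0, 0], "rotation": [0, 0, 0]}, {"delta_pos": [0.6, 0, 0], "rotation": [0, 0, 0]}, {"delta_pos": [0.6, 0, 0], "rotation": [0, 0, 0]}, {"delta_pos": [0.6, 0, 0], "rotation": [0, 0, 0]}, {"delta_pos": [0.4, 0, 0], "rotation": [0, 0, 0]}]}}

```text
t: 14.95
tcp_pos: [0.5511, -0.0295, 0.0895]
orientation: [[-0.262, 0.965, 0.0], [0.965, 0.262, -0.0], [-0.0, 0.0, -1.0]]
ft_force: [1.0, -3.8, 1.8]
opening: 0.0852
grasp_force: 1.7
```

Call:
{"method": "apply_moves", "body": {"steps": [{"delta_pos": [0.4, 0, 0], "rotation": [0, 0, 0]}, {"delta_pos": [0.5, 0, 0], "rotation": [0, 0, 0]}, {"delta_pos": [0.5, 0, 0], "rotation": [0, 0, 0]}, {"delta_pos": [0.5, 0, 0], "rotation": [0, 0, 0]}, {"delta_pos": [0.3, 0, 0], "rotation": [0, 0, 0]}, {"delta_pos": [0.2, 0, 0], "rotation": [0, 0, 0]}, {"delta_pos": [0, 0, 0], "rotation": [0, 0, 0]}, {"delta_pos": [0, 0, 0], "rotation": [0, 0, 0]}]}}

```text
t: 15.75
tcp_pos: [0.5448, -0.0066, 0.0892]
orientation: [[-0.262, 0.965, -0.0], [0.965, 0.262, 0.0], [0.0, -0.0, -1.0]]
ft_force: [1.3, -1.9, 1.3]
opening: 0.0852
grasp_force: 1.3
```

```bash
cat > m.py <<'E'
from h import *
p,R=st()
y=np.radians(15.2);S=np.array([.567,-.05]);Q=np.array([[np.cos(y),-np.sin(y)],[np.sin(y),np.cos(y)]])
print('tcp in stand',Q.T@(p[:2]-S))
for c in ['top','side','wrist']:
  P,_=snap(c,'f_'+c+'.png')
  for q in ['case','case_back_left','case_back_right','brace_tip','pad_edge','cap_top']:
    for k,w in loc(q,c,P,n=1): print(c,q,k,np.round(Q.T@(np.array(w[:2])-S)*1000),w)
E
python3 m.py
```

```text
t 15.75 tcp [ 0.5448 -0.0066  0.0892] xang 105.2 F [ 1.3 -1.9  1.3] q [-0.14  0.45  1.78  0.    0.91 -0.4 ] op 0.085
tcp in stand [-0.01005581  0.04773756]
top case 0.91 [-10. 134.] [0.5218, 0.0765, 0.0908]
top case_back_left 0.83 [-96.  62.] [0.4579, -0.0157, 0.0895]
top brace_tip 0.45 [-31. 269.] [0.4662, 0.2011, 0.0899]
top pad_edge 0.59 [  28. -262.] [0.663, -0.2956, 0.1548]
top cap_top 0.58 [  27. -261.] [0.6611, -0.2947, 0.1576]
side case 0.76 [-12. 129.] [0.5216, 0.0714, 0.0914]
side case_back_left 0.89 [-95.  58.] [0.4603, -0.0193, 0.0899]
side case_back_right 0.88 [70. 57.] [0.6198, 0.0232, 0.0919]
side pad_edge 0.66 [ 5. 34.] [0.5632, -0.0161, 0.0888]
side cap_top 0.71 [  26. -259.] [0.6605, -0.2931, 0.1581]
wrist case 0.9 [ -6. 135.] [0.5256, 0.079, 0.093]
wrist pad_edge 0.96 [ 2. 40.] [0.5584, -0.0108, 0.0859]
```

View pics/f_side.png

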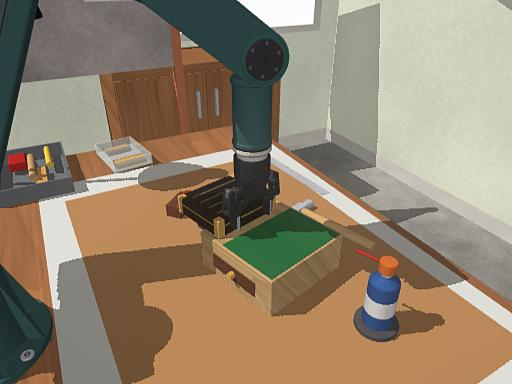

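The back edge is at stand y≈59 mm, about 19 mm clear of the pad; in the side view the whole green pad is bare and the near corner at (219,232) sits on the strip. Retreating and moving to the cap.

Call:
{"method": "apply_moves", "body": {"steps": [{"delta_pos": [-1, 0, 0], "rotation": [0, 0, 0]}, {"delta_pos": [-3, 0, 0], "rotation": [0, 0, 0]}, {"delta_pos": [-1, 0.5, -4], "rotation": [0, 0, 0]}, {"delta_pos": [-2.5, 0.6, -4], "rotation": [0, 0, 0]}, {"delta_pos": [-3.5, 0.6, -3.1], "rotation": [0, 0, 0]}, {"delta_pos": [-4.5, 0.7, 0], "rotation": [0, 0, 0]}, {"delta_pos": [-4.9, 0.7, 0], "rotation": [0, 0, 0]}, {"delta_pos": [-4.9, 0.6, 0], "rotation": [0, 0, 0]}]}}

```text
t: 17.6
tcp_pos: [0.6475, -0.2438, 0.201]
orientation: [[-0.262, 0.965, 0.001], [0.965, 0.262, -0.001], [-0.001, 0.001, -1.0]]
ft_force: [1.3, 0.5, 0.4]
opening: 0.0857
grasp_force: 0.0
```

Call:
{"method": "apply_moves", "body": {"steps": [{"delta_pos": [-3, 0, 0], "rotation": [0, 0, 0]}, {"delta_pos": [-2, 0, 0], "rotation": [0, 0, 0]}, {"delta_pos": [-0.6, 0, 0], "rotation": [0, 0, 0]}, {"delta_pos": [0, 0, 0], "rotation": [0, 0, 0]}, {"delta_pos": [0, 0, 0], "rotation": [0, 0, 0]}, {"delta_pos": [0, 0, 0], "rotation": [0, 0, 0]}, {"delta_pos": [0, 0, 0], "rotation": [0, 0, 0]}, {"delta_pos": [0, 0, 0], "rotation": [0, 0, 0]}], "jaw": 1}}

```text
t: 18.4
tcp_pos: [0.6615, -0.2945, 0.2006]
orientation: [[-0.263, 0.965, 0.0], [0.965, 0.263, -0.0], [-0.0, -0.0, -1.0]]
ft_force: [0.9, -0.0, 0.2]
opening: -0.0001
grasp_force: 0.0
```

```bash
python3 m.py; python3 - <<'E'
from h import *
p,R=st(); print(d(p,[.6615,-.295,.158],R))
E
```

```text
t 18.4 tcp [ 0.6615 -0.2945  0.2006] xang 105.2 F [ 0.9 -0.   0.2] q [-0.51  0.56  1.25 -0.    1.33 -0.78] op -0.0
tcp in stand [ 0.0270771  -0.26071524]
top case 0.55 [-11. 134.] [0.5215, 0.0766, 0.0914]
top case_back_left 0.89 [-95.  64.] [0.4587, -0.0136, 0.088]
top brace_tip 0.63 [-31. 271.] [0.4664, 0.2032, 0.091]
top pad_edge 0.74 [ 2. 40.] [0.5584, -0.0111, 0.0922]
top cap_top 0.43 [  27. -262.] [0.6614, -0.2962, 0.1569]
side case 0.67 [-10. 128.] [0.5238, 0.0714, 0.0894]
side case_back_left 0.59 [-94.  59.] [0.4609, -0.0179, 0.0924]
side case_back_right 0.91 [73. 54.] [0.623, 0.0213, 0.0896]
side pad_edge 0.58 [ 7. 36.] [0.5642, -0.0136, 0.0877]
side cap_top 0.84 [  26. -257.] [0.659, -0.2911, 0.1588]
wrist cap_top 0.6 [  28. -260.] [0.6621, -0.294, 0.1528]
t 19.45 tcp [ 0.6615 -0.2954  0.2003] xang 105.2 F [-0.8 -0.2 -0.5] q [-0.52  0.56  1.24 -0.    1.33 -0.78] op -0.0
[0.04 0.02 4.23]
```

View pics/f_wrist.png

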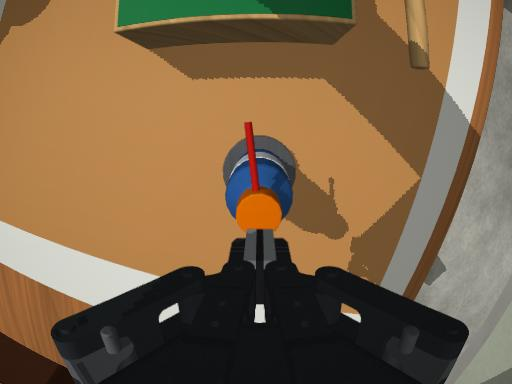

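The cap at (259,210) lies straight below the closed fingers and the case has stayed in place. Pressing.

Call:
{"method": "apply_moves", "body": {"steps": [{"delta_pos": [0, 0, 2], "rotation": [0, 0, 0]}, {"delta_pos": [0, 0, 1.5], "rotation": [0, 0, 0]}, {"delta_pos": [0, 0, 0.7], "rotation": [0, 0, 0]}, {"delta_pos": [0, 0, 0.3], "rotation": [0, 0, 0]}, {"delta_pos": [0, 0, 0.3], "rotation": [0, 0, 0]}, {"delta_pos": [0, 0, 0.3], "rotation": [0, 0, 0]}, {"delta_pos": [0, 0, 0], "rotation": [0, 0, 0]}, {"delta_pos": [0, 0, 0], "rotation": [0, 0, 0]}]}}

```text
t: 20.25
tcp_pos: [0.6615, -0.2954, 0.1499]
orientation: [[-0.262, 0.965, 0.0], [0.965, 0.262, -0.0], [-0.0, 0.0, -1.0]]
ft_force: [-2.5, 1.8, 4.2]
opening: 0.0
grasp_force: 2.2
```

Call:
{"method": "apply_moves", "body": {"steps": [{"delta_pos": [0, 0, 0.2], "rotation": [0, 0, 0]}, {"delta_pos": [0, 0, 0.2], "rotation": [0, 0, 0]}, {"delta_pos": [0, 0, 0.1], "rotation": [0, 0, 0]}, {"delta_pos": [0, 0, 0], "rotation": [0, 0, 0]}, {"delta_pos": [0, 0, 0], "rotation": [0, 0, 0]}, {"delta_pos": [0, 0, 0], "rotation": [0, 0, 0]}, {"delta_pos": [0, 0, 0], "rotation": [0, 0, 0]}, {"delta_pos": [0, 0, 0], "rotation": [0, 0, 0]}]}}

```text
t: 21.05
tcp_pos: [0.6618, -0.2955, 0.1479]
orientation: [[-0.262, 0.965, 0.002], [0.965, 0.262, -0.001], [-0.002, 0.001, -1.0]]
ft_force: [-7.6, 4.3, 20.7]
opening: -0.0002
grasp_force: 10.1
```

It is bottomed: 20.7 N at z=0.148, which is 8 mm of travel. Releasing.

Call:
{"method": "apply_moves", "body": {"steps": [{"delta_pos": [0, 0, -0.5], "rotation": [0, 0, 0]}, {"delta_pos": [0, 0, -0.6], "rotation": [0, 0, 0]}, {"delta_pos": [0, 0, -1], "rotation": [0, 0, 0]}, {"delta_pos": [0, 0, -3], "rotation": [0, 0, 0]}, {"delta_pos": [0, 0, -3], "rotation": [0, 0, 0]}, {"delta_pos": [0, 0, -2], "rotation": [0, 0, 0]}, {"delta_pos": [0, 0, 0], "rotation": [0, 0, 0]}, {"delta_pos": [0, 0, 0], "rotation": [0, 0, 0]}]}}

```text
t: 21.85
tcp_pos: [0.6618, -0.2956, 0.2454]
orientation: [[-0.262, 0.965, 0.001], [0.965, 0.262, -0.001], [-0.001, 0.001, -1.0]]
ft_force: [-0.1, -0.3, -1.0]
opening: 0.0002
grasp_force: 0.0
```

```bash
python3 m.py
```

```text
t 21.85 tcp [ 0.6618 -0.2956  0.2454] xang 105.2 F [-0.1 -0.3 -1. ] q [-0.52  0.53  1.19 -0.    1.42 -0.78] op 0.0
tcp in stand [ 0.02709422 -0.26184312]
top case 0.77 [-12. 133.] [0.5207, 0.0755, 0.0898]
top case_back_left 0.71 [-94.  62.] [0.46, -0.0149, 0.0862]
top brace_tip 0.62 [-30. 270.] [0.4673, 0.2031, 0.0886]
top pad_edge 0.59 [-0. 38.] [0.5568, -0.0132, 0.0921]
top cap_top 0.53 [  28. -259.] [0.6623, -0.2924, 0.154]
side case 0.91 [-10. 132.] [0.5229, 0.0748, 0.0927]
side case_back_left 0.63 [-97.  58.] [0.4583, -0.0193, 0.0925]
side case_back_right 0.75 [76. 59.] [0.6252, 0.0269, 0.0898]
side pad_edge 0.7 [ 5. 36.] [0.5621, -0.0137, 0.0869]
side cap_top 0.78 [  28. -260.] [0.6622, -0.2932, 0.1558]
wrist cap_top 0.74 [  29. -261.] [0.6629, -0.2941, 0.1603]
```

View pics/f_top.png

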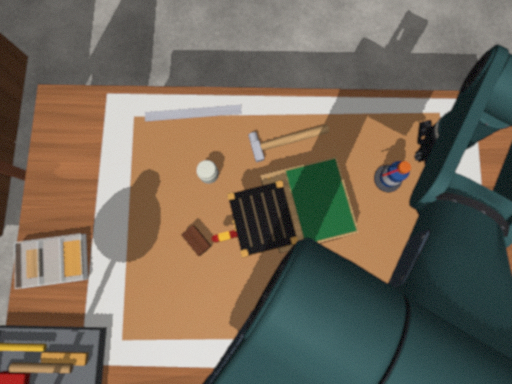

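The top view shows the case at (263,217) resting on the strip and the brace, and the green pad fully clear at (320,200). The cap is up at (403,168), and the hammer, pot and block are where they were. Handing in.

```bash
python3 -c "
from workcell import env
print(env.finish_job())"
```

```text
the job is handed in; nothing more can be done
None
```

The job is done and handed in at about 22 s of the 64 s allowed: the brace is snapped home, the case sits about 19 mm clear of the pad with its back edge on the strip, the cap was pressed fully down and came back up, and the hammer, glue pot and block are undisturbed; the brace sweep peaked at about 41 N at the wrist (limit 120 N), with the fingertips pushing.

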